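# Set a sprung display stand to its length mark and close the cam lever

## Task

Set the height of the necklace display stand: take the white porcelain knob on top of its sprung post gently between the fingers (squeeze with less than about 60 N), push the post down until the dark band on it is half sunk in the mouth of the brass sleeve, and hold it there. Still holding the knob, with the post at that mark, turn the hand so that a finger sweeps the upright cam lever gently round until it is fully closed (home on its stop, not forced against it). Finish while still holding the knob with the post at the mark and the lever closed, do not let go, and leave the other wares on the counter where they are.

Things in the scene. Friction and masses are not known exactly. Their poses are not given: they have to be found in the camera images.
- rim (a point): Centre of the mouth (top rim) of the upright brass sleeve of the stand, 110 mm above the counter. The stand is fixed and does not move when pushed: round stone foot 150 mm across and 22 mm high, sleeve 29 mm across standing in its middle. z up; the lever angle is measured from its x.
- knob_center (a point): Centre (half-way up) of the white porcelain knob on top of the post: an upright cylinder 30 mm in diameter and 34 mm high. At the start it is 92 mm above the rim, on the sleeve's axis. The post (18 mm aluminium rod) slides straight down into the sleeve, 75 mm at most; a spring lifts it all the way up again when let go (push 6 to 8 N).
- leg: The post with its knob. Origin on the sleeve's axis, 202 mm below the knob's centre; z up. It turns freely about z. With the post at the mark, fingers holding the knob reach down beside the lever's paddle. Have the line of the fingers 70 degrees or more off the paddle when coming down, then turn the hand anticlockwise about the post until a finger's side pushes the paddle.
- mark (a point): The length mark: middle of the 6 mm high dark rubber band round the post, on the post's axis, 35 to 55 mm above the rim at the start (it differs from stand to stand) and fixed to the post. At the mark this point is level with rim.
- post (a joint): How far the post is pushed down, m: 0 fully up (as at the start) to 0.075.
- lever (a joint): Cam lever angle, rad: 0 open, 0.8 closed against its stop. It turns about the sleeve's upright axis, anticlockwise seen from above as it closes, and stays where it is left (about 0.1 N m to turn). At the start it stands between 0 and 0.15. At lever angle q the paddle points from the sleeve's axis to the direction q - 0.4 rad, measured anticlockwise from the stand's x axis (see rim).
- paddle_center (a point): Centre of the lever's upright paddle, a dark steel plate standing radially beside the post: 44 mm long radially (from 21 to 65 mm from the sleeve's axis), 7 mm thick, from 95 to 165 mm above the counter; its x axis points radially outwards. Push it with less than 20 N.
- carafe: Bystander: glass bottle 72 mm across, 150 mm high; origin at the centre of its underside.
- bowl: Bystander: white bowl 110 mm across, 50 mm high; origin at the centre of its underside.
- cup: Bystander: blue ceramic cup 72 mm across, 80 mm high; origin at the centre of its underside.
- giftbox: Bystander: black box 100 x 70 x 60 mm; origin at the centre of its underside.
Not all that is in view belongs to the job. There is more than one size of the part that bears rim; the job needs the middle-sized.

How it is judged:
On the way, in this order (a step that is already met when the one before it is completed fails the run):
1. The knob is held with the post at the mark (within 5 mm), the lever still open (less than half closed) (z of mark in the frame of rim between -0.005 and 0.005 m and contact force between the fingers and leg above 3 N and distance between the grasp point and knob_center below 0.03 m and value of joint lever below 0.4 rad), for 0.3 s.
2. The lever is closed (0.70 rad or more) with the post still held at the mark (z of mark in the frame of rim between -0.005 and 0.005 m and contact force between the fingers and leg above 3 N and distance between the grasp point and knob_center below 0.03 m and value of joint lever above 0.7 rad), for 0.2 s.
At the end, for the whole second after the job is handed in: The fingers still hold the knob (contact above 3 N, grasp point within 30 mm of its centre), the post is still with the middle of its band within 5 mm of the sleeve's rim, the lever is at 0.70 rad or more of 0.8, and the bystanders are within 30 mm of where they were (all of step 2 and velocity of joint post between -0.01 and 0.01 m/s and distance of each of carafe, bowl, cup, giftbox from where it was at the start of the episode below 0.03 m); the arm keeps its last pose, push and grip.
It fails at once if The lever is pushed past half closed (0.45 rad) while the post is more than 7 mm off the mark (value of joint lever above 0.45 rad and (z of mark in the frame of rim above 0.007 m or z of mark in the frame of rim below -0.007 m)).
It fails at once if The knob is squeezed too hard: the contact forces of the two fingers on post and knob add up to more than 130 N (about 65 N a finger) (contact force between the fingers and leg above 130 N).
It fails at once if The lever is forced: more than 25 N pushes on the lever (contact force between lever and anything else above 25 N).
It fails at once if A bystander (carafe, bowl, cup or box) is shifted by more than 30 mm (distance of any of carafe, bowl, cup, giftbox from where it was at the start of the episode above 0.03 m).
It also fails if it takes over 48 s, if anything falls off the work surface, if the arm or the gripper's body presses on something with over 40 N, if the wrist force passes 120 N, or if a joint passes its speed limit or range.

## Robot

A 7-joint arm with a two-finger parallel gripper is mounted at the origin on the work surface. World frame = base frame: x ahead of the robot, y to its left, z up, the work surface at z = 0. Lengths are in m, angles in rad, forces in N, time in s.
With the tool pointing down it reaches from about 0.425 to 0.875 m from the base axis. Payload 4.7 kg.
Tool frame: the origin (TCP) lies at the very end of the fingers, on their centre line; the grasp point (between the pads) lies 19 mm behind it; z points along the fingers, y is the line along which they close (so a half turn about z gives the same grasp; the last joint's range is limited). The gripper opens to 85 mm and grips with 20 to 120 N. Pads are 22 mm wide; open, the fingers measure 114 mm over their backs; the gripper's body (76 mm by 85 mm) begins 54 mm behind the grasp point. The pads swing forward as they close: fully open they stand 13 mm farther back than shut.
Start: joints at [1.316, 0.321, -0.07, 1.45, 0.023, 1.371, -0.057], TCP at [0.173, -0.627, 0.231] pointing down, gripper open.
Joint ranges: [-2.86, 2.86], [-0.3, 2.09], [-1.38, 1.24], [0.06, 2.45], [-1.56, 4.7], [0.09, 2.05], [-2.69, 2.69]. Speed limits (rad/s): [2.57, 2.57, 3.14, 3.14, 3.14, 3.14, 3.14].

## Interface

Orientations are given as a unit quaternion [x, y, z, w].
In Python, from rig import robot, vision gives the robot as it stands.
- The arm moves only by the tool arm_command, never from a script. Its argument "motion" is a list of rows, each an object of numbers: "tx", "ty", "tz": the shift along the tool's x, y, z in m; "spin": the turn about the tool's z in degrees; "grip": the opening in per cent of the stroke, from 0 (shut) to 100 (fully open). A call has 1 to 12 rows; each row is the pose to reach, as a shift and turn from the pose commanded when the call began, along the tool's axes at that moment; what a row does not reach only later rows make up. A row lasts 1/10 s, in which the tool goes at most 50 mm and 8.59 degrees, less where a joint would pass 70% of its speed; a pose out of reach is approached as far as the arm can. A call with a gripper value outside its range is refused whole. The fingers move at their own pace and stop on an object; "force" is the grip in N (left out, the last holds). Time passes only in rows, so rows that repeat a pose let the fingers close. It gives the time, the measured TCP pose, the force, the opening and the grip force at its end, in the units of the state.
- robot.get_state(): the state, without advancing time (a new reading comes with each control period).
- vision.grab_frame(name): name is "side" or "top" or "wrist"; returns the picture (384x512x3 uint8, red, green, blue); there is no depth.
- vision.calibration(name): a dict with "K" (3x3 intrinsics, pixels), "rvec" (rotation vector, rad) and "tvec" (3), from world to camera coordinates, as OpenCV has them. Camera axes: x right, y down, z forward; pixel columns grow to the right and rows downward; lengths in m; the calibration is good to about 2 mm. A picture is of the moment at which its call begins: read the wrist's pose just before it. calibration takes no time and is no camera call; for the wrist camera it gives the pose at the moment of the call.
- robot.hand_in(): hands the job in; it is judged then, once.
The state is a dict: "clock": time; "joints": joint angles; "joint_velocities": joint speeds; "joint_torque": joint torques, N m; "tool_pos": TCP position; "tcp_rot": TCP orientation; "ft_force": force on the tool from outside, world axes, zero at the start; "ft_torque": the same for the moment, N m; "width": opening from 0.0 (shut) to 1.0 (fully open); "grip_force": force on a finger pad.
Only numpy, scipy, OpenCV 4.12 (cv2) and the standard library are available. Lean on these libraries where they do the work, as an engineer would, in place of code of your own. Each camera call takes 0.05 s, during which the arm holds its last target. There are 200 camera calls.

## Working session

There is one attempt and no reset: what is moved stays moved. The work goes in short steps, Python scripts to look and compute and a tool call to move; the robot and the scene stay as the last step left them, time stands still between calls to the robot, and variables do not carry over. Pictures are saved under pics/ and viewed, at most 10 in all, crops included, and the job is handed in when it is done.

Besides the shell and the picture viewer there is one more tool, called after "Request:" by a JSON object that holds its "method" and its "body". arm_command: Moves the arm, as the interface text tells. Its arguments: {"type":"object","properties":{"motion":{"type":"array","items":{"type":"object","properties":{"tx":{"type":"number"},"ty":{"type":"number"},"tz":{"type":"number"},"spin":{"type":"number"},"grip":{"type":"number"}}}},"force":{"type":"number"}},"required":["motion"]}

```bash
mkdir -p pics; cat > h.py <<'E'
import numpy as np, cv2
from rig import robot, vision
def save(cam,name):
    im=vision.grab_frame(cam)[:,:,::-1]; cv2.imwrite('pics/'+name+'_raw.png',im); return im
def ray(cam,uv,cal=None):
    c=cal or vision.calibration(cam); R=cv2.Rodrigues(np.array(c['rvec'],float))[0]; t=np.array(c['tvec'],float).ravel()
    d=R.T@np.linalg.inv(np.array(c['K']))@np.array([uv[0],uv[1],1.]); return -R.T@t,d/np.linalg.norm(d)
def at_z(cam,uv,z,cal=None):
    o,d=ray(cam,uv,cal); return o+d*(z-o[2])/d[2]
def proj(cam,P,cal=None):
    c=cal or vision.calibration(cam)
    return cv2.projectPoints(np.array(P,float).reshape(-1,3),np.array(c['rvec'],float),np.array(c['tvec'],float),np.array(c['K'],float),None)[0].reshape(-1,2)
E
python3 - <<'E'
from h import *
for n in('side','top'):
    im=save(n,n+'0'); cv2.imwrite('pics/%s0.png'%n,cv2.resize(im,(800,600),interpolation=cv2.INTER_CUBIC))
    print(n,ray(n,(256,192)))
s=robot.get_state();print(s['clock'],s['tool_pos'],s['tcp_rot'],s['width'],s['ft_force'])
E
```

```text
side (array([0.17321143, 0.91389535, 1.14202655]), array([ 0.27860075, -0.64729163, -0.70950346]))
top (array([0.46634757, 0.00605422, 1.18691853]), array([ 0.1186758 , -0.02959611, -0.99249188]))
0.1 [ 0.17243876 -0.62622486  0.2303385 ] [ 9.90982539e-01  1.33988361e-01 -1.57808923e-04 -8.37040970e-04] 0.9985059608656418 [-0.02616571  0.18403513  0.08021081]
```

View pics/side0.png

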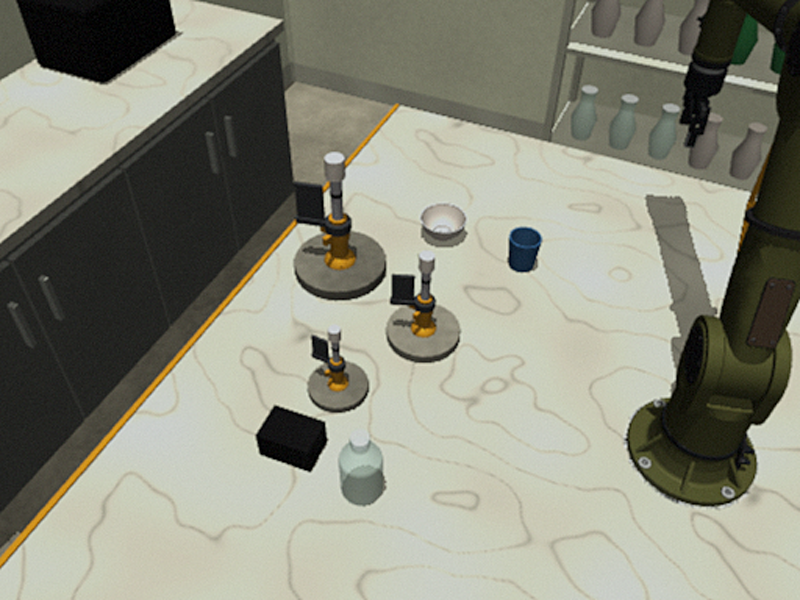

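View pics/top0.png

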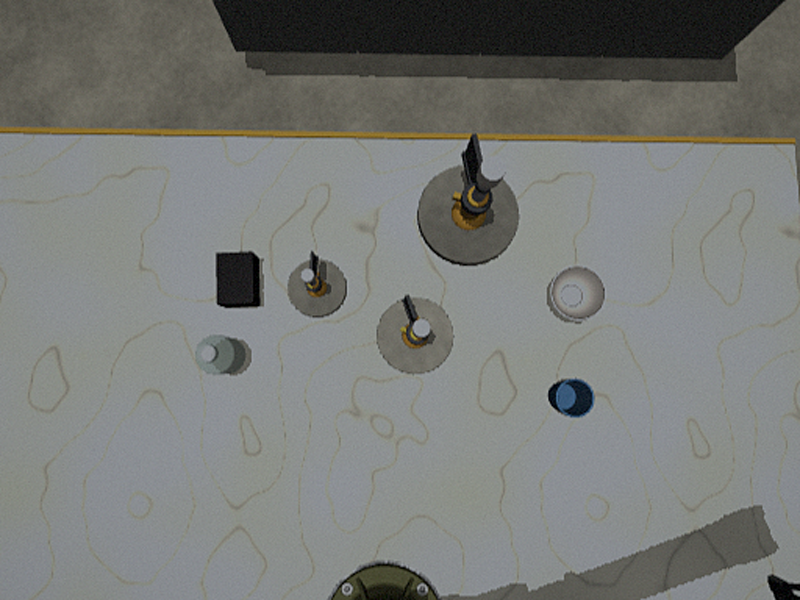

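Three stands could be meant. In the side view (800×600) they are large (340,262), middle (423,330) and small (337,385). In the top view they are at (468,215), (415,335) and (317,288). I choose the middle one and check it in a close crop.

```bash
python3 - <<'E'
from h import *
a=cv2.imread('pics/side0_raw.png')[155:235,240:304]; b=cv2.imread('pics/top0_raw.png')[180:245,235:296]
A=cv2.resize(a,None,fx=7.4,fy=7.4,interpolation=cv2.INTER_CUBIC);A=cv2.resize(A,(400,500));B=cv2.resize(b,(400,int(65/61*400)),interpolation=cv2.INTER_CUBIC)
c=np.zeros((500,800,3),np.uint8);c[:,:400]=A;c[:B.shape[0],400:]=B
cv2.imwrite('pics/crop1.png',c)
l,r,t,bm=[at_z('top',np.array(p)*.64,.022) for p in((377,335),(454,335),(415,297),(415,374))]
print(l,r,t,bm,np.linalg.norm(l-r))
E
```

```text
[0.53666024 0.01561972 0.022     ] [ 0.53802476 -0.13436205  0.022     ] [ 0.61186462 -0.05808706  0.022     ] [ 0.46207368 -0.05855371  0.022     ] 0.14998797867250022
```

View pics/crop1.png

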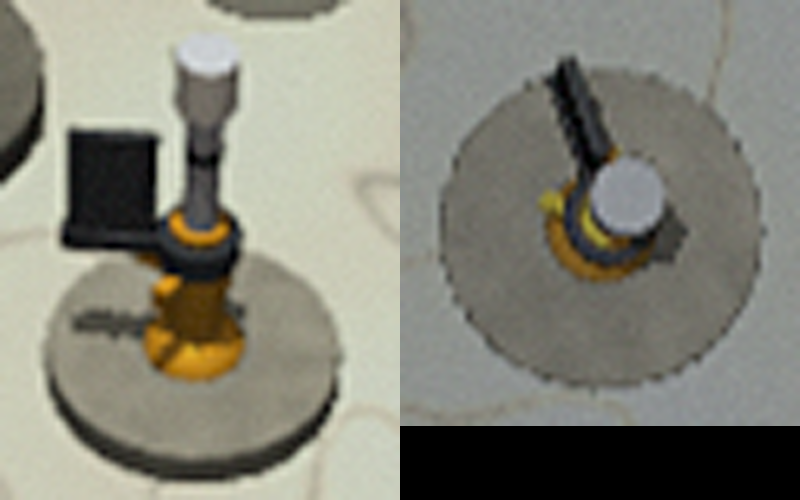

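The foot measures 150 mm across, so this is the middle stand. In the crop, the left half (side view) shows the band at (203,158), the knob top at (208,53) and the mouth at about (200,228). The right half (top view) shows the knob top at (628,197) and the paddle's outer top edge at (566,62).

```bash
python3 - <<'E'
from h import *
T=lambda x,y:(235+(x-400)/6.557-.42,180+y/6.557-.42)
S=lambda x,y:(240+x/6.25-.42,155+y/6.25-.42)
k=at_z('top',T(628,197),.219); print('knob top',k,'side',at_z('side',S(208,53),.219))
ax=np.array([.537,-.059]);
def zax(uv):
    o,d=ray('side',uv); n=d[:2]@(ax-o[:2])/(d[:2]@d[:2]); p=o+n*d; return p
for n,p in dict(band=(203,158),bandtop=(203,150),bandbot=(203,167),ktop=(208,53),mouth=(200,228)).items(): print(n,zax(S(*p)))
o=at_z('top',T(566,62),.165); print('paddle',o,np.linalg.norm(o[:2]-ax),np.degrees(np.arctan2(*(o[:2]-ax)[::-1])))
for p in ((68,130),(158,135)):
  q=at_z('side',S(*p),.165); print(q,np.linalg.norm(q[:2]-ax),np.degrees(np.arctan2(*(q[:2]-ax)[::-1])))
print('proj band for z .145 .150 .155',[ (np.array(p)-[240,155]+.42)*6.25 for p in proj('side',[[*ax,z] for z in(.11,.145,.15,.155,.16,.219)])])
s=robot.get_state();print(cv2.Rodrigues(np.array(vision.calibration('wrist')['rvec']))[0],ray('wrist',(256,192)))
from scipy.spatial.transform import Rotation as R
print(R.from_quat(s['tcp_rot']).as_matrix())
E
```

```text
knob top [ 0.53749925 -0.05689957  0.219     ] side [ 0.53959764 -0.05507463  0.219     ]
band [ 0.54036071 -0.05773009  0.14981215]
bandtop [ 0.5405454  -0.05765952  0.15504257]
bandbot [ 0.54015176 -0.05780981  0.1438959 ]
ktop [ 0.54057129 -0.05764963  0.2165471 ]
mouth [ 0.54006129 -0.05784431  0.10277451]
paddle [ 0.59667703 -0.03485256  0.165     ] 0.06437738067336037 22.029996067326508
[ 0.59986439 -0.03355494  0.165     ] 0.06781874697325745 22.03618741036216
[ 0.56002758 -0.04834354  0.165     ] 0.025373793650205742 24.83325338747229
proj band for z .145 .150 .155 [array([207.31127787, 217.81331441]), array([210.16427329, 165.696662  ]), array([210.5798196 , 158.10573411]), array([210.9974038 , 150.47757946]), array([211.41704091, 142.81192353]), array([216.52921096,  49.42614825])]
[[ 0.26490338 -0.96427439 -0.00105192]
 [-0.9143378  -0.25153112  0.31736176]
 [-0.30628841 -0.08310839 -0.94830396]] (array([ 0.25112963, -0.60618002,  0.37303686]), array([-0.3132469 , -0.08611251, -0.94575949]))
[[ 9.64094188e-01  2.65559989e-01 -5.37079270e-04]
 [ 2.65560517e-01 -9.64092837e-01  1.61669685e-03]
 [-8.84642783e-05 -1.70127509e-03 -9.99998549e-01]]
```

Request:
{"method": "arm_command", "body": {"motion": [{"tz": -0.05,"grip": 100},{"tx": 0.04,"ty": -0.03,"tz": -0.08,"grip": 100},{"tx": 0.1,"ty": -0.09,"tz": -0.08,"grip": 100},{"tx": 0.2,"ty": -0.18,"tz": -0.08,"grip": 100},{"tx": 0.2,"ty": -0.18,"tz": -0.08,"grip": 100},{"tx": 0.3,"ty": -0.27,"tz": -0.08,"grip": 100},{"tx": 0.3,"ty": -0.27,"tz": -0.08,"grip": 100},{"tx": 0.4,"ty": -0.36,"tz": -0.08,"grip": 100},{"tx": 0.4,"ty": -0.36,"tz": -0.08,"grip": 100},{"tx": 0.45,"ty": -0.4,"tz": -0.08,"grip": 100},{"tx": 0.45,"ty": -0.4,"tz": -0.08,"grip": 100},{"tx": 0.45,"ty": -0.4,"tz": -0.08,"grip": 100}], "force": 30}}

```text
invalid input
```

Request:
{"method": "arm_command", "body": {"motion": [{"tx": 0,"ty": 0,"tz": -0.05,"spin": 0,"grip": 100},{"tx": 0.04,"ty": -0.03,"tz": -0.08,"spin": 0,"grip": 100},{"tx": 0.1,"ty": -0.09,"tz": -0.08,"spin": 0,"grip": 100},{"tx": 0.2,"ty": -0.18,"tz": -0.08,"spin": 0,"grip": 100},{"tx": 0.2,"ty": -0.18,"tz": -0.08,"spin": 0,"grip": 100},{"tx": 0.3,"ty": -0.27,"tz": -0.08,"spin": 0,"grip": 100},{"tx": 0.3,"ty": -0.27,"tz": -0.08,"spin": 0,"grip": 100},{"tx": 0.4,"ty": -0.36,"tz": -0.08,"spin": 0,"grip": 100},{"tx": 0.4,"ty": -0.36,"tz": -0.08,"spin": 0,"grip": 100},{"tx": 0.45,"ty": -0.4,"tz": -0.08,"spin": 0,"grip": 100},{"tx": 0.45,"ty": -0.4,"tz": -0.08,"spin": 0,"grip": 100},{"tx": 0.45,"ty": -0.4,"tz": -0.08,"spin": 0,"grip": 100}], "force": 30}}

```text
clock: 1.3
tool_pos: [0.4678, -0.1692, 0.3111]
tcp_rot: [0.991, 0.134, -0.0, 0.0]
ft_force: [0.3, -1.0, 0.2]
width: 1.001
grip_force: 0.0
```

Request:
{"method": "arm_command", "body": {"motion": [{"tx": 0.04,"ty": -0.037,"tz": 0,"spin": 0,"grip": 100},{"tx": 0.07,"ty": -0.064,"tz": 0,"spin": 0,"grip": 100},{"tx": 0.097,"ty": -0.088,"tz": 0,"spin": 0,"grip": 100},{"tx": 0.097,"ty": -0.088,"tz": 0,"spin": 0,"grip": 100},{"tx": 0.097,"ty": -0.088,"tz": 0,"spin": 0,"grip": 100}]}}

```text
clock: 1.8
tool_pos: [0.5373, -0.0599, 0.3107]
tcp_rot: [0.991, 0.135, -0.001, -0.0]
ft_force: [-0.2, -0.6, -0.5]
width: 0.998
grip_force: 0.0
```

```bash
python3 - <<'E'
from h import *
cal=vision.calibration('wrist');s=robot.get_state();im=save('wrist','w1');sd=save('side','s1')
import pickle;pickle.dump(cal,open('w1.pkl','wb'))
cv2.imwrite('pics/w1.png',np.hstack([im,cv2.resize(sd[135:235,235:310],(288,384),interpolation=cv2.INTER_CUBIC)]))
print(s['tool_pos'],[proj('wrist',p,cal)for p in([.538,-.058,.219],[.538,-.058,.152],[.538,-.058,.11])])
E
```

```text
[ 0.53730554 -0.0599491   0.31065448] [array([[251.39311574, 191.20432351]]), array([[252.23724162, 167.44297707]]), array([[252.61058762, 156.9336397 ]])]
```

View pics/w1.png

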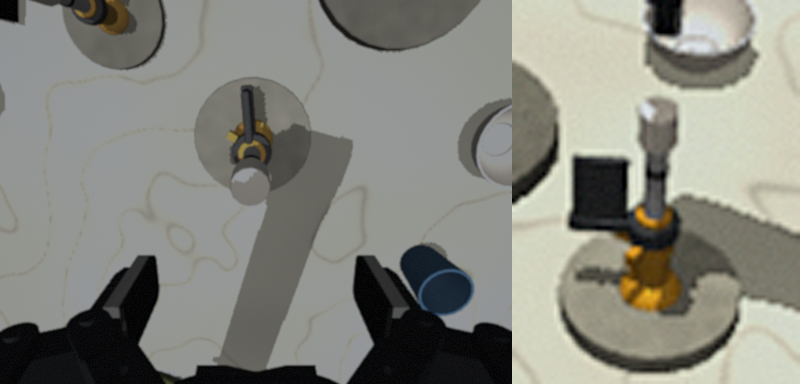

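The wrist view shows the knob top at (250,185) and the paddle running up from the post to (247,90), across the finger line. Next I refine the axis position.

```bash
python3 - <<'E'
from h import *
import pickle;cal=pickle.load(open('w1.pkl','rb'))
k=at_z('wrist',(250,185),.219,cal);print(k)
print(at_z('wrist',(252.5,107+0),.022,cal)[:2], [at_z('wrist',p,.022,cal)[:2] for p in((195,137),(311,137),(252,77))])
p=at_z('wrist',(247,91),.165,cal);print(p,np.degrees(np.arctan2(*(p[:2]-[.54,-.058])[::-1])))
# knob blob in wrist, top
for f,(x0,y0) in dict(w1=(220,155)).items():
    im=cv2.imread('pics/%s_raw.png'%f)[155:215,220:280].min(2)
    n,l,st,c=cv2.connectedComponentsWithStats((im>140).astype('uint8')); i=1+st[1:,4].argmax();print(st[i],c[i]+[x0,y0])
# side column profile along post
ax=np.array([.5385,-.058]); im=cv2.imread('pics/s1_raw.png').mean(2)
for z in np.arange(.1,.23,.003):
    u,v=proj('side',[*ax,z])[0]; print(round(z,3),round(v,1),int(cv2.getRectSubPix(im.astype('float32'),(5,1),(u-.8,v)).mean()),end='; ')
print(proj('wrist',[[.5373,-.0599,.219]],cal))
E
```

```text
[ 0.54229972 -0.05578491  0.219     ]
[ 0.57874592 -0.04595756] [array([0.52342603, 0.01457307]), array([ 0.56272236, -0.12734601]), array([ 0.61251919, -0.0360876 ])]
[ 0.60217078 -0.03615403  0.165     ] 19.360788674981865
[  0  31  22  29 418] [227.71052632 202.62440191]
0.1 191.8 110; 0.103 191.1 96; 0.106 190.4 89; 0.109 189.7 85; 0.112 189.0 82; 0.115 188.3 80; 0.118 187.6 81; 0.121 186.9 83; 0.124 186.2 83; 0.127 185.5 82; 0.13 184.8 79; 0.133 184.0 76; 0.136 183.3 75; 0.139 182.6 73; 0.142 181.9 65; 0.145 181.2 41; 0.148 180.4 25; 0.151 179.7 28; 0.154 179.0 53; 0.157 178.2 66; 0.16 177.5 70; 0.163 176.8 71; 0.166 176.0 73; 0.169 175.3 79; 0.172 174.5 87; 0.175 173.8 96; 0.178 173.0 99; 0.181 172.3 101; 0.184 171.5 102; 0.187 170.8 102; 0.19 170.0 100; 0.193 169.2 101; 0.196 168.5 100; 0.199 167.7 102; 0.202 166.9 109; 0.205 166.2 132; 0.208 165.4 146; 0.211 164.6 155; 0.214 163.9 160; 0.217 163.1 159; 0.22 162.3 145; 0.223 161.5 134; 0.226 160.7 139; 0.229 159.9 167; [[253.65939408 192.74079883]]
```

Request:
{"method": "arm_command", "body": {"motion": [{"tx": 0.003,"ty": -0.003,"tz": 0.04,"spin": 0,"grip": 100},{"tx": 0.003,"ty": -0.003,"tz": 0.08,"spin": 0,"grip": 100},{"tx": 0.003,"ty": -0.003,"tz": 0.11,"spin": 0,"grip": 100},{"tx": 0.003,"ty": -0.003,"tz": 0.127,"spin": 0,"grip": 100},{"tx": 0.003,"ty": -0.003,"tz": 0.127,"spin": 0,"grip": 100},{"tx": 0.003,"ty": -0.003,"tz": 0.127,"spin": 0,"grip": 60},{"tx": 0.003,"ty": -0.003,"tz": 0.127,"spin": 0,"grip": 50},{"tx": 0.003,"ty": -0.003,"tz": 0.127,"spin": 0,"grip": 45},{"tx": 0.003,"ty": -0.003,"tz": 0.127,"spin": 0,"grip": 40},{"tx": 0.003,"ty": -0.003,"tz": 0.127,"spin": 0,"grip": 30},{"tx": 0.003,"ty": -0.003,"tz": 0.127,"spin": 0,"grip": 20},{"tx": 0.003,"ty": -0.003,"tz": 0.127,"spin": 0,"grip": 20}], "force": 30}}

```text
clock: 3.1
tool_pos: [0.5398, -0.0554, 0.1853]
tcp_rot: [0.991, 0.135, 0.0, -0.0]
ft_force: [-1.4, 3.1, 5.5]
width: 0.344
grip_force: 31.4
```

```bash
python3 - <<'E'
from h import *
s=robot.get_state();print({k:np.round(s[k],4) for k in('clock','tool_pos','ft_force','ft_torque','width','grip_force')})
E
```

```text
{'clock': np.float64(3.1), 'tool_pos': array([ 0.5398, -0.0554,  0.1853]), 'ft_force': array([-1.3882,  3.139 ,  5.4673]), 'ft_torque': array([ 0.7077,  0.4387, -0.0061]), 'width': np.float64(0.3438), 'grip_force': np.float64(31.4193)}
```

Request:
{"method": "arm_command", "body": {"motion": [{"tx": 0,"ty": -0.001,"tz": 0.01,"spin": 0,"grip": 20},{"tx": 0,"ty": -0.002,"tz": 0.02,"spin": 0,"grip": 20},{"tx": 0,"ty": -0.002,"tz": 0.03,"spin": 0,"grip": 20},{"tx": 0,"ty": -0.002,"tz": 0.038,"spin": 0,"grip": 20},{"tx": 0,"ty": -0.002,"tz": 0.04,"spin": 0,"grip": 20},{"tx": 0,"ty": -0.002,"tz": 0.04,"spin": 0,"grip": 20},{"tx": 0,"ty": -0.002,"tz": 0.04,"spin": 0,"grip": 20}]}}

```text
clock: 3.8
tool_pos: [0.5397, -0.055, 0.1453]
tcp_rot: [0.991, 0.134, 0.001, 0.001]
ft_force: [-1.6, 0.1, 5.8]
width: 0.342
grip_force: 31.4
```

```bash
python3 - <<'E'
from h import *
s=robot.get_state();print({k:np.round(s[k],4) for k in('clock','tool_pos','ft_force','ft_torque','width','grip_force')})
sd=save('side','s2');w=save('wrist','w2');t=save('top','t2')
r=lambda a:cv2.resize(a,(400,500),interpolation=cv2.INTER_CUBIC)
cv2.imwrite('pics/s2.png',np.hstack([r(sd[160:210,250:290]),r(w[130:280,190:310])]))
E
```

```text
{'clock': np.float64(3.8), 'tool_pos': array([ 0.5397, -0.055 ,  0.1453]), 'ft_force': array([-1.6451,  0.1455,  5.8451]), 'ft_torque': array([ 0.1202,  0.3553, -0.0009]), 'width': np.float64(0.342), 'grip_force': np.float64(31.4446)}
```

View pics/s2.png

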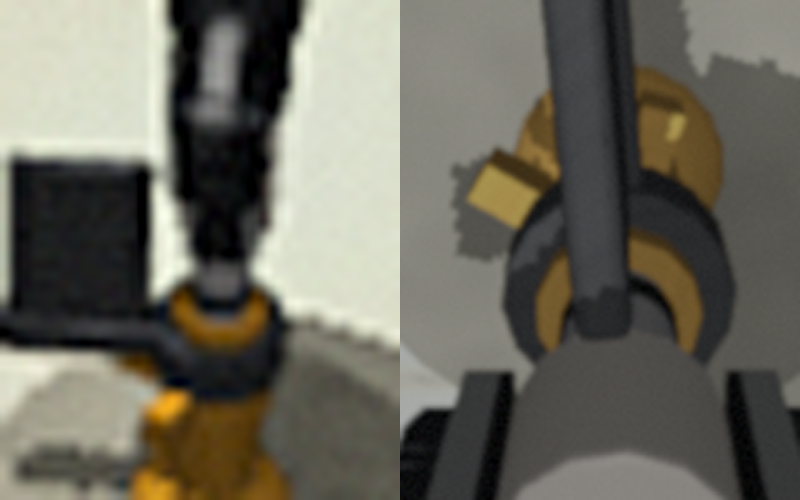

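Left half (side view): fingers around the knob, dark band just above grey post at about (215,260), and mouth front edge near (215,320). Right half (wrist view): the paddle stands clear of both fingers. I profile the post to measure the remaining push.

```bash
python3 - <<'E'
from h import *
ax=np.array([.5395,-.0565])
c=vision.calibration('side');o=ray('side',(256,192))[0]
h=(o[:2]-ax);D=np.linalg.norm(h);h/=D
for n in('s1','s2'):
    im=cv2.imread('pics/%s_raw.png'%n).astype('float32')
    print(n)
    for z in np.arange(.100,.19,.002):   # near surface r=9 at height z
        u,v=proj('side',[*(ax+h*.009),z])[0]
        print(round(z,3),round(v,1),cv2.getRectSubPix(im.astype('uint8'),(5,1),(float(u)-.8,float(v))).mean((0,1)).astype(int),end='; ')
    print()
E
```

```text
s1
0.1 194.2 [37 60 74]; 0.102 193.7 [ 28  73 100]; 0.104 193.2 [ 20  92 134]; 0.106 192.8 [ 24 108 157]; 0.108 192.3 [ 40 119 169]; 0.11 191.8 [ 55 123 165]; 0.112 191.4 [ 68 111 138]; 0.114 190.9 [ 78 100 115]; 0.116 190.4 [ 81  95 106]; 0.118 189.9 [83 91 98]; 0.12 189.5 [81 87 94]; 0.122 189.0 [78 84 90]; 0.124 188.5 [79 81 85]; 0.126 188.0 [79 80 82]; 0.128 187.6 [82 82 84]; 0.13 187.1 [84 84 86]; 0.132 186.6 [85 85 87]; 0.134 186.1 [86 86 88]; 0.136 185.7 [85 87 88]; 0.138 185.2 [85 88 89]; 0.14 184.7 [84 88 88]; 0.142 184.2 [84 87 88]; 0.144 183.7 [83 86 87]; 0.146 183.2 [83 86 86]; 0.148 182.8 [82 84 84]; 0.15 182.3 [80 81 82]; 0.152 181.8 [72 73 74]; 0.154 181.3 [57 58 60]; 0.156 180.8 [44 46 47]; 0.158 180.3 [36 38 38]; 0.16 179.8 [36 38 37]; 0.162 179.3 [52 53 53]; 0.164 178.8 [64 66 67]; 0.166 178.3 [72 74 74]; 0.168 177.8 [78 79 80]; 0.17 177.3 [78 79 79]; 0.172 176.8 [78 79 79]; 0.174 176.3 [79 80 81]; 0.176 175.8 [80 82 83]; 0.178 175.3 [83 85 86]; 0.18 174.8 [86 89 90]; 0.182 174.3 [90 95 97]; 0.184 173.8 [ 93 100 103]; 0.186 173.3 [ 93 101 106]; 0.188 172.8 [ 93 102 
[... 391 characters left out ...]
3 85 86]; 0.132 186.6 [77 79 80]; 0.134 186.1 [69 71 71]; 0.136 185.7 [49 50 50]; 0.138 185.2 [26 26 25]; 0.14 184.7 [16 15 14]; 0.142 184.2 [14 13 12]; 0.144 183.7 [13 12 11]; 0.146 183.2 [14 13 12]; 0.148 182.8 [15 14 14]; 0.15 182.3 [16 15 14]; 0.152 181.8 [17 15 15]; 0.154 181.3 [16 15 15]; 0.156 180.8 [16 15 14]; 0.158 180.3 [15 15 14]; 0.16 179.8 [15 14 14]; 0.162 179.3 [14 14 12]; 0.164 178.8 [15 14 12]; 0.166 178.3 [16 16 14]; 0.168 177.8 [16 17 14]; 0.17 177.3 [13 13 11]; 0.172 176.8 [12 10  9]; 0.174 176.3 [12 10 10]; 0.176 175.8 [14 11 11]; 0.178 175.3 [17 15 14]; 0.18 174.8 [18 17 16]; 0.182 174.3 [17 15 15]; 0.184 173.8 [17 16 17]; 0.186 173.3 [23 22 22]; 0.188 172.8 [33 32 31];
```

Request:
{"method": "arm_command", "body": {"motion": [{"tx": 0,"ty": 0,"tz": 0.004,"spin": 0,"grip": 20},{"tx": 0,"ty": 0,"tz": 0.0075,"spin": 0,"grip": 20},{"tx": 0,"ty": 0,"tz": 0.0075,"spin": 0,"grip": 20},{"tx": 0,"ty": 0,"tz": 0.0075,"spin": 0,"grip": 20},{"tx": 0,"ty": 0,"tz": 0.0075,"spin": 0,"grip": 20}]}}

```text
clock: 4.45
tool_pos: [0.5398, -0.055, 0.1379]
tcp_rot: [0.991, 0.134, 0.001, 0.001]
ft_force: [-1.2, 1.3, 5.3]
width: 0.341
grip_force: 31.5
```

```bash
python3 - <<'E'
from h import *
s=robot.get_state();print({k:np.round(s[k],4) for k in('clock','tool_pos','ft_force','ft_torque','width','grip_force')})
sd=save('side','s3');w=save('wrist','w3')
r=lambda a:cv2.resize(a,(400,500),interpolation=cv2.INTER_CUBIC)
cv2.imwrite('pics/s3.png',np.hstack([r(sd[165:205,254:286]),r(w[130:280,190:310])]))
ax=np.array([.5395,-.0565])
o=ray('side',(256,192))[0];h=(o[:2]-ax);h/=np.linalg.norm(h)
for z in np.arange(.100,.14,.002):
    u,v=proj('side',[*(ax+h*.009),z])[0]
    print(round(z,3),round(v,1),cv2.getRectSubPix(sd,(5,1),(float(u)-.8,float(v))).mean((0,1)).astype(int),end='; ')
E
```

```text
{'clock': np.float64(4.45), 'tool_pos': array([ 0.5398, -0.055 ,  0.1379]), 'ft_force': array([-1.223 ,  1.2977,  5.2905]), 'ft_torque': array([ 0.1635,  0.2984, -0.0398]), 'width': np.float64(0.3414), 'grip_force': np.float64(31.5115)}
0.1 194.2 [26 52 69]; 0.102 193.7 [21 61 86]; 0.104 193.2 [ 17  71 105]; 0.106 192.8 [ 14  74 111]; 0.108 192.3 [ 12  69 105]; 0.11 191.8 [17 63 92]; 0.112 191.4 [32 54 69]; 0.114 190.9 [47 50 54]; 0.116 190.4 [61 63 66]; 0.118 189.9 [74 75 77]; 0.12 189.5 [77 79 81]; 0.122 189.0 [80 83 86]; 0.124 188.5 [71 74 77]; 0.126 188.0 [61 64 67]; 0.128 187.6 [42 43 44]; 0.13 187.1 [21 20 19]; 0.132 186.6 [16 15 14]; 0.134 186.1 [14 14 13]; 0.136 185.7 [14 13 13]; 0.138 185.2 [15 12 13]; 0.14 184.7 [16 13 13];
```

View pics/s3.png

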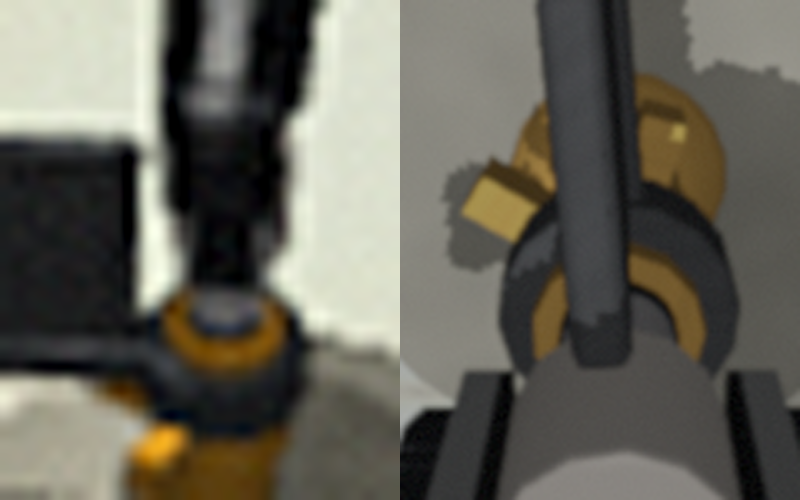

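The band's upper edge is about 3–4 mm above the rim, so the band is half sunk. Step 1 holds, and I start the turn. Anticlockwise seen from above is negative spin.

Request:
{"method": "arm_command", "body": {"motion": [{"tx": 0,"ty": 0,"tz": 0,"spin": 0,"grip": 20},{"tx": 0,"ty": 0,"tz": 0,"spin": -6,"grip": 20},{"tx": 0,"ty": 0,"tz": 0,"spin": -12,"grip": 20},{"tx": 0,"ty": 0,"tz": 0,"spin": -18,"grip": 20},{"tx": 0,"ty": 0,"tz": 0,"spin": -24,"grip": 20},{"tx": 0,"ty": 0,"tz": 0,"spin": -30,"grip": 20},{"tx": 0,"ty": 0,"tz": 0,"spin": -36,"grip": 20},{"tx": 0,"ty": 0,"tz": 0,"spin": -40,"grip": 20},{"tx": 0,"ty": 0,"tz": 0,"spin": -40,"grip": 20},{"tx": 0,"ty": 0,"tz": 0,"spin": -40,"grip": 20}]}}

```text
clock: 5.55
tool_pos: [0.5401, -0.0555, 0.138]
tcp_rot: [0.885, 0.465, 0.001, 0.001]
ft_force: [-0.6, 0.2, 5.0]
width: 0.34
grip_force: 31.5
```

```bash
cat > st.py <<'E'
from h import *
s=robot.get_state();print({k:np.round(s[k],4) for k in('clock','tool_pos','ft_force','ft_torque','width','grip_force')})
from scipy.spatial.transform import Rotation as R
M=R.from_quat(s['tcp_rot']).as_matrix();print('line deg',np.degrees(np.arctan2(M[1,1],M[0,1])),'f tool',(M.T@s['ft_force']).round(2),'tz',(s['ft_torque'][2]), 'j7',s['joints'][6])
E
python3 st.py
```

```text
{'clock': np.float64(5.55), 'tool_pos': array([ 0.5401, -0.0555,  0.138 ]), 'ft_force': array([-0.552 ,  0.2206,  5.019 ]), 'ft_torque': array([0.0854, 0.1661, 0.052 ]), 'width': np.float64(0.3403), 'grip_force': np.float64(31.472)}
line deg -34.60572736412345 f tool [-0.13 -0.57 -5.02] tz 0.05199805987366761 j7 -0.6854468684331833
```

Request:
{"method": "arm_command", "body": {"motion": [{"tx": 0,"ty": 0,"tz": 0,"spin": -4,"grip": 20},{"tx": 0,"ty": 0,"tz": 0,"spin": -8,"grip": 20},{"tx": 0,"ty": 0,"tz": 0,"spin": -11,"grip": 20},{"tx": 0,"ty": 0,"tz": 0,"spin": -13,"grip": 20},{"tx": 0,"ty": 0,"tz": 0,"spin": -15,"grip": 20},{"tx": 0,"ty": 0,"tz": 0,"spin": -17,"grip": 20},{"tx": 0,"ty": 0,"tz": 0,"spin": -19,"grip": 20},{"tx": 0,"ty": 0,"tz": 0,"spin": -21,"grip": 20},{"tx": 0,"ty": 0,"tz": 0,"spin": -23,"grip": 20},{"tx": 0,"ty": 0,"tz": 0,"spin": -25,"grip": 20},{"tx": 0,"ty": 0,"tz": 0,"spin": -27,"grip": 20},{"tx": 0,"ty": 0,"tz": 0,"spin": -29,"grip": 20}]}}

```text
clock: 6.75
tool_pos: [0.5407, -0.0562, 0.1381]
tcp_rot: [0.741, 0.672, 0.001, 0.002]
ft_force: [1.7, -0.5, 4.8]
width: 0.338
grip_force: 32.6
```

```bash
python3 st.py; python3 - <<'E'
from h import *
t=save('top','t4');w=save('wrist','w4');s=save('side','s4')
r=lambda a:cv2.resize(a,(400,400),interpolation=cv2.INTER_CUBIC)
cv2.imwrite('pics/s4.png',np.hstack([r(s[160:210,245:295]),r(w[90:290,156:356])]))
E
```

```text
{'clock': np.float64(6.75), 'tool_pos': array([ 0.5407, -0.0562,  0.1381]), 'ft_force': array([ 1.7437, -0.5071,  4.7936]), 'ft_torque': array([-0.1253, -0.0873, -0.1545]), 'width': np.float64(0.3379), 'grip_force': np.float64(32.5701)}
line deg -5.5835167319563315 f tool [-0.34  1.8  -4.79] tz -0.15445557622598122 j7 -0.19624584097914868
```

View pics/s4.png

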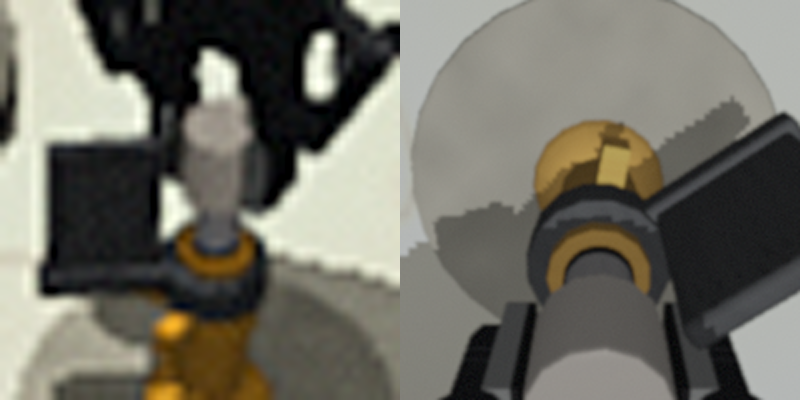

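The right finger now touches the paddle in the wrist view at about (670,300). The side view shows the knob clearly, so I check the height again from knob and band.

```bash
python3 - <<'E'
from h import *
ax=np.array([.5395,-.0565]);o=ray('side',(256,192))[0];h=(o[:2]-ax);h/=np.linalg.norm(h)
for n in('s1','s4'):
    sd=cv2.imread('pics/%s_raw.png'%n)
    for r,zz in((.009,np.arange(.106,.124,.002)),(.015,np.arange(.13,.20,.003))):
        print(n,r)
        for z in zz:
            u,v=proj('side',[*(ax+h*r),z])[0]
            print(round(z,3),cv2.getRectSubPix(sd,(5,1),(float(u)-.8,float(v))).mean((0,1)).astype(int),end='; ')
        print()
sd=cv2.imread('pics/s4_raw.png');cv2.imwrite('pics/s4b.png',cv2.resize(sd[172:202,258:288],(600,600),interpolation=cv2.INTER_CUBIC))
E
```

```text
s1 0.009
0.106 [ 24 108 157]; 0.108 [ 40 119 169]; 0.11 [ 55 123 165]; 0.112 [ 68 111 138]; 0.114 [ 78 100 115]; 0.116 [ 81  95 106]; 0.118 [83 91 98]; 0.12 [81 87 94]; 0.122 [78 84 90]; 
s1 0.015
0.13 [79 81 85]; 0.133 [81 81 83]; 0.136 [84 84 86]; 0.139 [85 86 88]; 0.142 [85 87 88]; 0.145 [84 88 88]; 0.148 [84 86 87]; 0.151 [83 86 86]; 0.154 [81 84 84]; 0.157 [78 79 80]; 0.16 [54 57 58]; 0.163 [39 41 41]; 0.166 [38 40 40]; 0.169 [62 62 64]; 0.172 [73 75 76]; 0.175 [78 79 79]; 0.178 [78 79 80]; 0.181 [80 81 83]; 0.184 [83 86 87]; 0.187 [89 94 95]; 0.19 [ 93 100 104]; 0.193 [ 93 102 107]; 0.196 [ 95 102 108]; 0.199 [ 96 103 109]; 
s4 0.009
0.106 [ 15  75 112]; 0.108 [ 12  70 105]; 0.11 [16 63 92]; 0.112 [32 54 70]; 0.114 [47 51 55]; 0.116 [63 63 67]; 0.118 [76 75 77]; 0.12 [78 79 81]; 0.122 [79 82 85]; 
s4 0.015
0.13 [78 80 83]; 0.133 [78 80 82]; 0.136 [82 84 85]; 0.139 [91 96 98]; 0.142 [ 97 104 109]; 0.145 [ 99 108 113]; 0.148 [ 96 105 111]; 0.151 [ 96 104 111]; 0.154 [ 97 105 111]; 0.157 [ 99 106 112]; 0.16 [ 97 106 111]; 0.163 [ 98 106 111]; 0.166 [100 107 113]; 0.169 [103 111 118]; 0.172 [119 130 137]; 0.175 [133 145 151]; 0.178 [140 152 158]; 0.181 [138 150 157]; 0.184 [139 150 157]; 0.187 [139 149 157]; 0.19 [136 147 155]; 0.193 [134 144 151]; 0.196 [151 163 166]; 0.199 [174 189 187];
```

View pics/s4b.png

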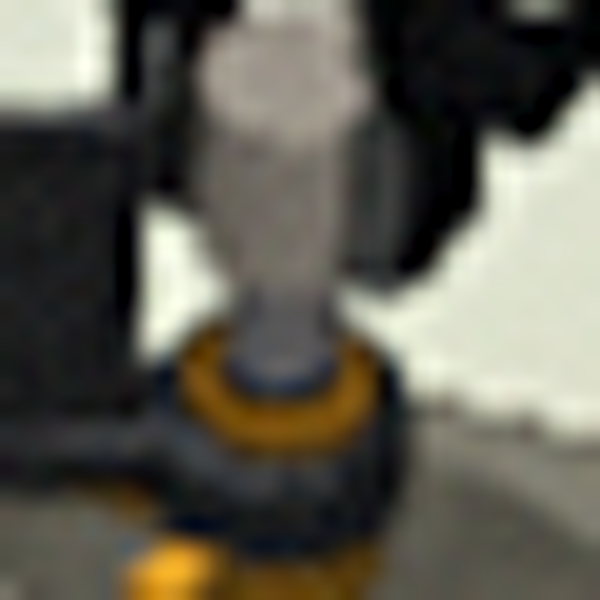

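The knob is down 48.5 mm and the band is still about half sunk, so I continue the sweep.

Request:
{"method": "arm_command", "body": {"motion": [{"tx": 0,"ty": 0,"tz": 0,"spin": -2,"grip": 20},{"tx": 0,"ty": 0,"tz": 0,"spin": -4,"grip": 20},{"tx": 0,"ty": 0,"tz": 0,"spin": -6,"grip": 20},{"tx": 0,"ty": 0,"tz": 0,"spin": -8,"grip": 20},{"tx": 0,"ty": 0,"tz": 0,"spin": -10,"grip": 20},{"tx": 0,"ty": 0,"tz": 0,"spin": -12,"grip": 20},{"tx": 0,"ty": 0,"tz": 0,"spin": -14,"grip": 20},{"tx": 0,"ty": 0,"tz": 0,"spin": -16,"grip": 20},{"tx": 0,"ty": 0,"tz": 0,"spin": -18,"grip": 20},{"tx": 0,"ty": 0,"tz": 0,"spin": -20,"grip": 20},{"tx": 0,"ty": 0,"tz": 0,"spin": -20,"grip": 20}]}}

```text
clock: 8.0
tool_pos: [0.5411, -0.0559, 0.1382]
tcp_rot: [0.613, 0.79, 0.001, 0.002]
ft_force: [2.0, -1.2, 5.9]
width: 0.339
grip_force: 32.7
```

```bash
python3 st.py; python3 - <<'E'
from h import *
import pickle
cal=vision.calibration('wrist');pickle.dump(cal,open('w5.pkl','wb'));w=save('wrist','w5');t=save('top','t5')
r=lambda a:cv2.resize(a,(400,400),interpolation=cv2.INTER_CUBIC)
cv2.imwrite('pics/s5.png',np.hstack([r(t[180:240,240:300]),r(w[60:300,180:420])]))
E
```

```text
{'clock': np.float64(8.0), 'tool_pos': array([ 0.5411, -0.0559,  0.1382]), 'ft_force': array([ 1.9677, -1.2252,  5.9118]), 'ft_torque': array([-0.1258, -0.3807, -0.0858]), 'width': np.float64(0.3392), 'grip_force': np.float64(32.7018)}
line deg 14.361729970385607 f tool [-1.69  1.63 -5.9 ] tz -0.08580622975272124 j7 0.1370633356653815
```

View pics/s5.png

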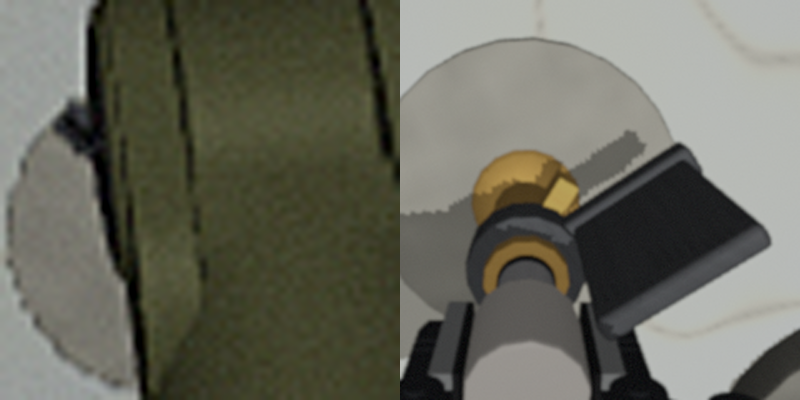

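The top view is hidden by the arm. The wrist view shows the paddle's top edge running from (608,325) to (760,238), with the finger touching its inner end. I compute its direction.

```bash
python3 - <<'E'
from h import *
import pickle;cal=pickle.load(open('w5.pkl','rb'))
W=lambda x,y:(180+(x-400)*.6,60+y*.6)
a,b=[at_z('wrist',W(*p),.165,cal)[:2] for p in((610,326),(762,238))]
ax=np.array([.540,-.0565]);g=lambda v:np.degrees(np.arctan2(v[1],v[0]))
print(a,b,np.linalg.norm(a-ax),np.linalg.norm(b-ax),g(b-ax),g(b-a))
cal=pickle.load(open('w1.pkl','rb'))
b,c=[at_z('wrist',p,.165,cal)[:2] for p in((247,90),(250,140))]
print(np.linalg.norm(b-ax),g(b-ax))
E
```

```text
[ 0.55557737 -0.03712344] [ 0.58142871 -0.00818158] 0.024861732598704778 0.06364753126638556 49.38987612040781 48.22825635050042
0.06619583542305656 18.084542543907023
```

Request:
{"method": "arm_command", "body": {"motion": [{"tx": 0,"ty": 0,"tz": 0,"spin": -2,"grip": 20},{"tx": 0,"ty": 0,"tz": 0,"spin": -4,"grip": 20},{"tx": 0,"ty": 0,"tz": 0,"spin": -6,"grip": 20},{"tx": 0,"ty": 0,"tz": 0,"spin": -7,"grip": 20}]}}

```text
clock: 8.5
tool_pos: [0.5413, -0.0559, 0.1382]
tcp_rot: [0.564, 0.826, 0.001, 0.003]
ft_force: [3.9, -1.3, 4.8]
width: 0.338
grip_force: 32.8
```

```bash
python3 st.py
```

```text
{'clock': np.float64(8.5), 'tool_pos': array([ 0.5413, -0.0559,  0.1382]), 'ft_force': array([ 3.9126, -1.3406,  4.7965]), 'ft_torque': array([-0.1   , -0.5229, -0.1382]), 'width': np.float64(0.3384), 'grip_force': np.float64(32.7628)}
line deg 21.38266984092768 f tool [-2.69  3.17 -4.77] tz -0.13816984891158512 j7 0.25383498252033915
```

Not at the stop yet, since the torque is unchanged. I go on in single-degree rows.

Request:
{"method": "arm_command", "body": {"motion": [{"tx": 0,"ty": 0,"tz": 0,"spin": -1,"grip": 20},{"tx": 0,"ty": 0,"tz": 0,"spin": -2,"grip": 20}]}}

```text
clock: 8.7
tool_pos: [0.5413, -0.0559, 0.1382]
tcp_rot: [0.549, 0.836, 0.001, 0.003]
ft_force: [3.9, -1.2, 4.9]
width: 0.341
grip_force: 32.8
```

```bash
python3 st.py
```

```text
{'clock': np.float64(8.7), 'tool_pos': array([ 0.5413, -0.0559,  0.1382]), 'ft_force': array([ 3.8989, -1.2137,  4.8596]), 'ft_torque': array([-0.1714, -0.603 , -0.0541]), 'width': np.float64(0.3415), 'grip_force': np.float64(32.7587)}
line deg 23.358937023836788 f tool [-2.68  3.12 -4.84] tz -0.05410591575852398 j7 0.2867484097285663
```

Request:
{"method": "arm_command", "body": {"motion": [{"tx": 0,"ty": 0,"tz": 0,"spin": -1,"grip": 20},{"tx": 0,"ty": 0,"tz": 0,"spin": -2,"grip": 20}]}}

```text
clock: 8.9
tool_pos: [0.5414, -0.0559, 0.1382]
tcp_rot: [0.535, 0.845, 0.001, 0.003]
ft_force: [4.9, -1.3, 4.6]
width: 0.344
grip_force: 33.3
```

```bash
python3 st.py
```

```text
{'clock': np.float64(8.9), 'tool_pos': array([ 0.5414, -0.0559,  0.1382]), 'ft_force': array([ 4.9304, -1.2767,  4.582 ]), 'ft_torque': array([-0.277 , -0.8474, -0.1674]), 'width': np.float64(0.344), 'grip_force': np.float64(33.2656)}
line deg 25.362627065942327 f tool [-3.28  3.93 -4.55] tz -0.1674473690163481 j7 0.319998043425045
```

```bash
python3 - <<'E'
from h import *
import pickle
cal=vision.calibration('wrist');pickle.dump(cal,open('w6.pkl','wb'));w=save('wrist','w6')
cv2.imwrite('pics/w6.png',cv2.resize(w[60:300,180:420],(600,600),interpolation=cv2.INTER_CUBIC))
E
python3 st.py
```

```text
{'clock': np.float64(8.95), 'tool_pos': array([ 0.5415, -0.0559,  0.1382]), 'ft_force': array([ 4.9338, -0.7686,  5.3293]), 'ft_torque': array([-0.2718, -0.7628, -0.153 ]), 'width': np.float64(0.3423), 'grip_force': np.float64(33.3381)}
line deg 25.408364550253495 f tool [-2.83  4.15 -5.3 ] tz -0.152960698369357 j7 0.32074324668860205
```

View pics/w6.png

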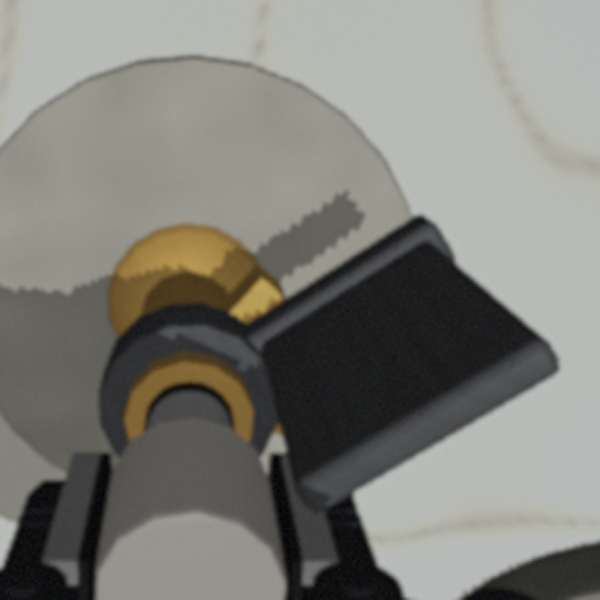

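The paddle is now at about 60° and still moves with the finger, roughly 40° from its start. I take small steps until the torque rises.

Request:
{"method": "arm_command", "body": {"motion": [{"tx": 0,"ty": 0,"tz": 0,"spin": -1,"grip": 20},{"tx": 0,"ty": 0,"tz": 0,"spin": -1,"grip": 20}]}}

```text
clock: 9.15
tool_pos: [0.5417, -0.056, 0.1382]
tcp_rot: [0.527, 0.85, 0.001, 0.003]
ft_force: [5.2, -1.5, 4.2]
width: 0.341
grip_force: 34.0
```

```bash
python3 st.py
```

```text
{'clock': np.float64(9.15), 'tool_pos': array([ 0.5417, -0.056 ,  0.1382]), 'ft_force': array([ 5.1713, -1.5084,  4.2123]), 'ft_torque': array([-0.3563, -0.9137, -0.1641]), 'width': np.float64(0.3409), 'grip_force': np.float64(34.001)}
line deg 26.3319854753546 f tool [-3.66  3.99 -4.18] tz -0.16405064560972707 j7 0.3362078623004146
```

Request:
{"method": "arm_command", "body": {"motion": [{"tx": 0,"ty": 0,"tz": 0,"spin": -1,"grip": 20},{"tx": 0,"ty": 0,"tz": 0,"spin": -1,"grip": 20}]}}

```text
clock: 9.35
tool_pos: [0.5419, -0.0562, 0.1382]
tcp_rot: [0.52, 0.854, 0.001, 0.003]
ft_force: [6.7, -1.7, 5.0]
width: 0.345
grip_force: 34.8
```

```bash
python3 st.py
```

```text
{'clock': np.float64(9.35), 'tool_pos': array([ 0.5419, -0.0562,  0.1382]), 'ft_force': array([ 6.7464, -1.7261,  5.0168]), 'ft_torque': array([-0.3634, -0.955 , -0.3076]), 'width': np.float64(0.345), 'grip_force': np.float64(34.7566)}
line deg 27.314988071355454 f tool [-4.65  5.23 -4.97] tz -0.30757047929876763 j7 0.3526786262053124
```

Force and torque are now rising. I test whether the paddle has stopped following the finger by registering it between wrist frames.

```bash
python3 - <<'E'
from h import *
w=save('wrist','w7')
g=lambda n:cv2.imread('pics/%s_raw.png'%n,0)
def sh(a,b,x0,y0,x1,y1):
    r=cv2.matchTemplate(g(b)[y0-15:y1+15,x0-15:x1+15],g(a)[y0:y1,x0:x1],cv2.TM_CCOEFF_NORMED);_,v,_,p=cv2.minMaxLoc(r);return p[0]-15,p[1]-15,round(v,3)
# outer top corner of paddle raw ~ (180+545*.4, 60+360*.4)=(398,204)
for a,b in(('w6','w5'),('w6','w7')): print(a,b,'outer corner',sh(a,b,378,184,418,224),'inner',sh(a,b,290,235,325,268),'left finger',sh(a,b,185,240,225,290))
E
python3 st.py
```

```text
w6 w5 outer corner (-1, -1, 0.999) inner (0, 0, 0.987) left finger (0, 0, 0.995)
w6 w7 outer corner (2, 3, 0.999) inner (0, 1, 0.973) left finger (0, 0, 0.992)
{'clock': np.float64(9.4), 'tool_pos': array([ 0.5419, -0.0562,  0.1382]), 'ft_force': array([ 6.8393, -2.7632,  4.89  ]), 'ft_torque': array([-0.398 , -1.021 , -0.2709]), 'width': np.float64(0.3407), 'grip_force': np.float64(34.7446)}
line deg 27.29195482814284 f tool [-5.61  4.84 -4.84] tz -0.27088069926379144 j7 0.3523634406244574
```

The paddle no longer follows the finger, so it's home on its stop. I ease back 1° and check the height before handing in.

Request:
{"method": "arm_command", "body": {"motion": [{"tx": 0,"ty": 0,"tz": 0,"spin": 1,"grip": 20},{"tx": 0,"ty": 0,"tz": 0,"spin": 1,"grip": 20},{"tx": 0,"ty": 0,"tz": 0,"spin": 1,"grip": 20},{"tx": 0,"ty": 0,"tz": 0,"spin": 1,"grip": 20}]}}

```text
clock: 9.8
tool_pos: [0.5417, -0.056, 0.1382]
tcp_rot: [0.528, 0.849, 0.001, 0.003]
ft_force: [5.8, -1.5, 4.7]
width: 0.341
grip_force: 34.1
```

```bash
python3 st.py; python3 - <<'E'
from h import *
sd=save('side','s8')
ax=np.array([.5395,-.0565]);o=ray('side',(256,192))[0];h=(o[:2]-ax);h/=np.linalg.norm(h)
for n in('s3','s4','s8'):
    sd=cv2.imread('pics/%s_raw.png'%n);print(n)
    for r,zz in((.009,np.arange(.106,.124,.002)),(.015,np.arange(.13,.148,.003))):
        for z in zz:
            u,v=proj('side',[*(ax+h*r),z])[0]
            print(round(z,3),int(cv2.getRectSubPix(sd,(5,1),(float(u)-.8,float(v))).mean()),end='; ')
    print()
E
```

```text
{'clock': np.float64(9.8), 'tool_pos': array([ 0.5417, -0.056 ,  0.1382]), 'ft_force': array([ 5.8256, -1.483 ,  4.7123]), 'ft_torque': array([-0.2902, -0.9277, -0.2209]), 'width': np.float64(0.3411), 'grip_force': np.float64(34.0894)}
line deg 26.309088320033112 f tool [-3.93  4.59 -4.68] tz -0.22091496829675603 j7 0.33588022317972976
s3
0.106 66; 0.108 62; 0.11 57; 0.112 52; 0.114 50; 0.116 63; 0.118 75; 0.12 79; 0.122 83; 0.13 73; 0.133 53; 0.136 19; 0.139 14; 0.142 13; 0.145 13; 
s4
0.106 67; 0.108 62; 0.11 57; 0.112 52; 0.114 51; 0.116 64; 0.118 76; 0.12 79; 0.122 82; 0.13 80; 0.133 80; 0.136 84; 0.139 95; 0.142 103; 0.145 107; 
s8
0.106 67; 0.108 63; 0.11 58; 0.112 52; 0.114 52; 0.116 65; 0.118 77; 0.12 78; 0.122 80; 0.13 79; 0.133 78; 0.136 81; 0.139 93; 0.142 102; 0.145 105;
```

The height hasn't changed, the knob is still held and the lever is closed, so I hand in.

```bash
python3 -c "
from rig import robot
print(robot.hand_in())"
```

```text
the job is handed in; nothing more can be done
None
```

The job is handed in with no verdict returned: the knob is held at about 34 N with the band half sunk in the sleeve, the lever is against its stop by force and camera checks, and the arm never came near the other wares, though I did not re-measure their positions.

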